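# Make up the gearbox rebuild kit

## Task

Make up the rebuild kit in the aluminium kit tray: put the large bearing, the large gear, the valve block and the selector fork each into the nest shaped for it, lying flat and fully down. The small bearing and the small gear belong to another gearbox: leave them where they lie.

Things in the scene. Friction and masses are not known exactly. Their poses are not given: they have to be found in the camera images.
- large_bearing: Large steel ball bearing lying flat: outer diameter 62 mm, bore 30 mm, 16 mm high, 200 g. Origin: centre of its underside, at the start on the bench (z = 0); z up. Grip across the outside, fingertips some 9 mm above its underside. Goes over the post of bearing_nest.
- large_gear: Large steel spur gear lying flat: 56 mm over the teeth, bore 18 mm, 22 mm high, 360 g. Origin: centre of its underside, at the start on the bench (z = 0); z up. Grip across the teeth, fingertips at least 10 mm above its underside to clear the 7 mm wall of gear_nest.
- valve_block: Rectangular aluminium valve block with winding oil passages on top: 64 mm long (its x), 40 wide (its y), 24 high, 160 g. Origin: centre of its underside, at the start on the bench (z = 0); z up. Grip across the 40 mm, fingertips at least 10 mm above its underside to clear the 7 mm wall of valve_nest. Either end may lead.
- fork: Steel selector fork lying flat, 270 g: upright boss 26 (its x) x 30 (its y) x 34 mm high; from its +x side a flat claw 10 mm thick whose 40 mm wide opening is centred 40 mm ahead of the boss; prong tips 54 mm ahead, 56 mm over both. Origin: centre of the boss's underside, at the start on the bench; z up. Grip the boss's 30 mm width, fingertips 12 mm or more up to pass over the claw.
- bearing_nest: Flat plate with an upright post at its centre, 14 mm in diameter, 10 mm high; no walls. The large bearing lies flat round the post. 90 x 90 mm plastic, yellow 5 mm base, rest black. Origin: centre of its underside, 3 mm above the bench; z up. The four nests stand two by two, in any order, 6 mm apart, in a fixed aluminium kit tray whose rim just outside them is 15 mm high above the bench.
- gear_nest: Plate with one round well at its centre, 72 mm across and 7 mm deep, down to the base. The large gear lies flat in the well. One of four nests in the kit tray. 90 x 90 mm plastic, yellow 5 mm base, rest black. Origin: centre of its underside, 3 mm above the bench; z up.
- valve_nest: Plate with one rectangular well at its centre, 80 mm (its x) by 56 mm (its y), 7 mm deep, down to the base. The valve block lies flat in it, long side along the well. One of four nests in the kit tray. 90 x 90 mm plastic, yellow 5 mm base, rest black. Origin: centre of its underside, 3 mm above the bench; z up.
- fork_nest: Flat plate with a round island (24 mm across, 9 high) centred 24 mm to +x of its centre and a wall 10 mm high along its -x edge. The fork lies flat, prongs astride the island towards the nest's +x, boss centred 16 mm to -x of the nest's centre. One of four nests in the kit tray. 90 x 90 mm plastic, yellow 5 mm base, rest black. Origin: centre of its underside, 3 mm above the bench; z up.
- small_bearing: Small steel ball bearing, not of this kit: outer diameter 47 mm, bore 20 mm, 14 mm high. Lies flat on the bench and stays there. Origin: centre of its underside; z up.
- small_gear: Small steel spur gear, not of this kit: 40 mm over the teeth, bore 12 mm, 22 mm high. Lies flat on the bench and stays there. Origin: centre of its underside; z up.
There are look-alikes about, which are no part of the job. What is shaped like the fork but blue or brown is not meant.

How it is judged:
By the outcome, as a careful person would: the job done as asked, in the order asked, and still so for the second after the job is handed in, with the robot touching nothing.
It also fails if it takes over 99 s, if anything falls off the work surface, if the arm or the gripper's body presses on something with over 40 N, if the wrist force passes 120 N, or if a joint passes its speed limit or range.

## Robot

A 6-joint arm with a two-finger parallel gripper is mounted at the origin on the work surface. World frame = base frame: x ahead of the robot, y to its left, z up, the work surface at z = 0. Lengths are in m, angles in degrees, forces in N, time in s.
With the tool pointing down it reaches from about 0.4 to 0.825 m from the base axis. Payload 7 kg.
Tool frame: the origin (TCP) lies on the centre line of the jaws, within the pads' length; the fingertips stand 14 mm ahead of it and the grasp point (between the pads) lies 5 mm behind it (arm.tips_ahead is the distance from the TCP to the fingertips, in m); z points along the fingers, y is the line along which they close (so a half turn about z gives the same grasp; the last joint's range is limited). The gripper opens to 85 mm and grips with 20 to 120 N. Pads are 22 mm wide; open, the fingers measure 114 mm over their backs; the gripper's body (76 mm by 85 mm) begins 54 mm behind the grasp point. The pads swing forward as they close: fully open they stand 13 mm farther back than shut.
Start: joints at [-49.383, 20.546, 0.682, 0, -70.136, -16.507], TCP at [0.276, -0.616, 0.22] pointing down, gripper open.
Joint ranges: [-176.03, 176.03], [-82.01, 121.73], [-58.28, 71.71], [-173.87, 95.51], [-174.79, -0.11], [-173.66, 173.66]. Speed limits (degrees/s): [136.94, 136.94, 172.46, 180, 180, 180].

## Interface

Orientations are given as a 3x3 rotation matrix whose columns are the frame's x, y, z axes.
In Python, from cell import arm gives the robot as it stands.
- The arm moves only by the tool tcp_steps, called after "Emit:" by a JSON object that holds its "name" and its "arguments". Schema: {"type":"object","properties":{"moves":{"type":"array","items":{"type":"object","properties":{"pos":{"type":"array","items":{"type":"number"},"minItems":3,"maxItems":3},"yaw":{"type":"number"}},"additionalProperties":false},"minItems":1,"maxItems":8},"finger_gap":{"type":"number"},"only":{"type":"string"},"quiet":{"type":"boolean"},"lines":{"type":"string"}},"required":["moves"],"additionalProperties":false}. moves is a list of rows, 1 to 8 of them, each an object with the fields pos (a list: dx, dy, dz in shares of the most that a row can go, 1 being 62.5 mm), yaw (a turn about the tool's z in fractions of the full range, 1 being 180 degrees); a field left out counts as zero; each row shifts and turns the commanded pose from where the row before left it, along the tool's axes as they then stand; what a row does not reach is not made up. A row lasts 1/8 s, in which the tool goes at most 0.0625 m and 10.7 degrees, less where a joint would pass 70% of its speed; a pose out of reach is approached as far as the arm can. finger_gap is the finger opening in m, set as the call begins (left out keeps the last). The fingers move at their own pace and stop on an object; the grip force is fixed at half the most. Time passes only in rows, so rows that do not move let the fingers close. The tool returns the time, the measured TCP pose, the force, the opening and the grip force at its end. only (a regular expression) keeps the lines of the reply that match it, lines (a string "A,B") keeps lines A to B, and quiet returns only ok. A shift or turn number past 1, either way, is cut back to 1. Input that does not fit is refused with a message, and nothing moves.
- arm.read_state(): the state, without advancing time (a new reading comes with each control period).
- arm.grab_frame(name): name is "side" or "top"; returns the picture (480x640x3 uint8, red, green, blue); there is no depth.
- arm.camera_model(name): a dict with "vertical_fov" (degrees; the focal length in pixels is half the picture's height over the tangent of half this angle, whatever the lens; pixels are square), "cx", "cy" (the principal point, pixels), "T" (4x4, takes a point from camera to world coordinates). Camera axes: x right, y down, z forward; pixel columns grow to the right and rows downward; lengths in m; the calibration is good to about 2 mm. A picture is of the moment at which its call begins. camera_model takes no time and is no camera call.
- arm.hand_in(): hands the job in; it is judged then, once.
Trained networks look in the newest picture that a camera, given by its name, has taken for a name from the list of things; names that differ only in an ending like _2 or _b are one class to them, and where a whole thing is asked for, a point or a joint stands for the part that bears it (a point fixed in the world has none). Each returns a list of dicts, best first, with "confidence" (0 to 1); they miss things now and then, are a little off and sometimes report something else, mostly with a low value. They report only what shows in the picture. A call takes as long as a camera call. They do not tell look-alikes from the thing itself.
- arm.boxes_of(label, camera): "box" ([centre column, centre row, width, height] in pixels, round what is visible of it).
The state is a dict: "time": time; "qpos": joint angles; "qvel": joint speeds; "tau": joint torques, N m; "position": TCP position; "tool_rot": TCP orientation; "wrist_force": force on the tool from outside, world axes, zero at the start; "wrist_torque": the same for the moment, N m; "finger_gap": finger opening in m; "grip_force": force on a finger pad.
Only numpy, scipy, OpenCV 4.12 (cv2) and the standard library are available. Lean on these libraries where they do the work, as an engineer would, in place of code of your own. Each camera call takes 0.05 s, during which the arm holds its last target. There are 200 camera calls.

## Working session

There is one attempt and no reset: what is moved stays moved. The work goes in short steps, Python scripts to look and compute and a tool call to move; the robot and the scene stay as the last step left them, time stands still between calls to the robot, and variables do not carry over. Pictures are saved under pics/ and viewed, at most 15 in all, crops included, and the job is handed in when it is done.

```bash
mkdir -p pics; ls
```

Run:
```python
from cell import arm
import cv2
for n in ("top","side"):
    f=arm.grab_frame(n); cv2.imwrite(f"pics/{n}0.png",f[:,:,::-1])
    m=arm.camera_model(n); print(n,m)
    for l in "large_bearing large_gear valve_block fork bearing_nest gear_nest valve_nest fork_nest small_bearing small_gear".split():
        print(l,[([round(v) for v in d["box"]],round(d["confidence"],2)) for d in arm.boxes_of(l,n)])
print(arm.read_state())
```

```text
pics
top {'vertical_fov': 43.451218971325204, 'cx': 322.3855129722147, 'cy': 243.2553974619972, 'T': array([[ 1.35702072e-03, -9.85736060e-01,  1.68293133e-01,
         1.88402738e-01],
       [-9.99917850e-01, -3.48256078e-03, -1.23354796e-02,
         7.09325531e-02],
       [ 1.27456181e-02, -1.68262568e-01, -9.85659808e-01,
         1.42219747e+00],
       [ 0.00000000e+00,  0.00000000e+00,  0.00000000e+00,
         1.00000000e+00]])}
large_bearing [([204, 200, 27, 25], 0.71)]
large_gear [([256, 186, 29, 26], 0.72)]
valve_block [([324, 236, 28, 30], 0.96)]
fork [([266, 244, 27, 32], 0.85), ([204, 324, 39, 31], 0.83), ([266, 292, 30, 21], 0.77), ([409, 187, 45, 43], 0.68), ([355, 279, 30, 30], 0.59), ([162, 237, 33, 30], 0.53)]
bearing_nest [([443, 232, 41, 39], 0.96), ([324, 172, 18, 16], 0.44)]
gear_nest [([449, 194, 42, 42], 0.77)]
valve_nest [([410, 188, 49, 43], 0.91)]
fork_nest []
small_bearing [([326, 172, 22, 19], 0.72)]
small_gear [([203, 252, 10, 19], 0.51), ([258, 186, 27, 20], 0.27)]
side {'vertical_fov': 48.912268951029304, 'cx': 321.91191903906685, 'cy': 234.02068766
[... 999 characters left out ...]
   -7.01347590e+01, -1.65063104e+01]), 'qvel': array([-0.07891508,  0.03118007,  0.04470972, -0.06176584,  0.04001394,
       -0.04505858]), 'tau': array([ 5.08840458e-04, -5.82994795e+01,  2.93668807e+01,  6.94169864e+00,
       -5.88027724e-04,  1.02750128e-04]), 'position': array([ 0.27573033, -0.61610699,  0.21959776]), 'tool_rot': array([[-9.12753999e-01, -4.08509652e-01,  2.30477574e-05],
       [-4.08509653e-01,  9.12754000e-01, -3.91201297e-06],
       [-1.94388377e-05, -1.29859368e-05, -1.00000000e+00]]), 'wrist_force': array([ 0.29449651, -0.72727967,  0.37918985]), 'wrist_torque': array([-0.00689024,  0.00975178,  0.03368543]), 'grip_force': 0.0, 'finger_gap': 0.08524136366558888}
```

View pics/top0.png

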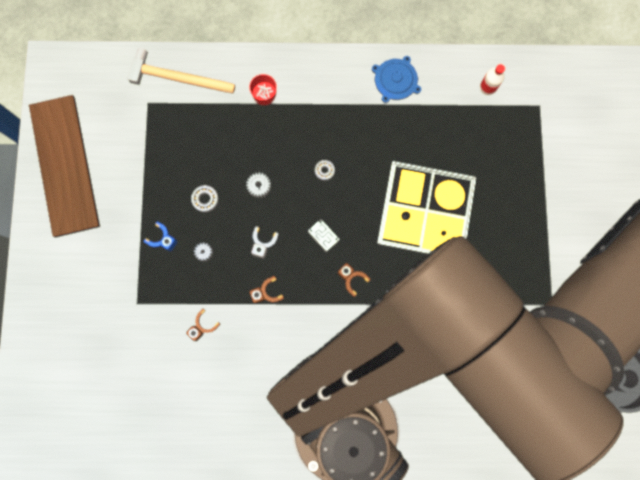

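View pics/side0.png

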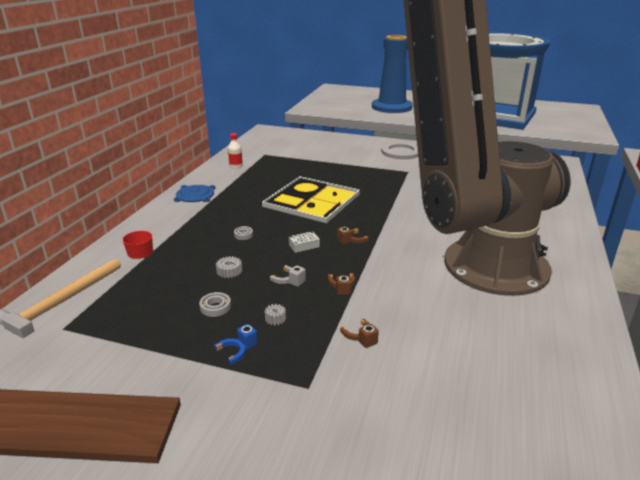

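The silver fork is at top (264,241). The brown ones at (352,279), (266,291) and (204,325) and the blue one at (160,237) are look-alikes. The tray is at (428,208), partly hidden by the arm. Next I confirm with an enlarged crop and measure the blobs.

Create h.py:
```python
import numpy as np, cv2
from cell import arm
def ray(cam,uv):
    m=arm.camera_model(cam); f=240/np.tan(np.radians(m["vertical_fov"]/2)); T=m["T"]
    d=T[:3,:3]@np.array([(uv[0]-m["cx"])/f,(uv[1]-m["cy"])/f,1]); return T[:3,3],d
def pt(cam,uv,z):
    o,d=ray(cam,uv); return (o+d*(z-o[2])/d[2])[:2]
def px(cam,p):
    m=arm.camera_model(cam); f=240/np.tan(np.radians(m["vertical_fov"]/2)); T=m["T"]
    q=T[:3,:3].T@(np.array(p)-T[:3,3]); return np.array([m["cx"]+f*q[0]/q[2],m["cy"]+f*q[1]/q[2]])
def grab(cam,name):
    f=arm.grab_frame(cam)[:,:,::-1].copy(); cv2.imwrite(f"pics/{name}.png",f); return f
def blobs(f,roi,th=90):
    u0,v0,u1,v1=roi; g=f[v0:v1,u0:u1].max(2)
    n,lab,st,c=cv2.connectedComponentsWithStats((g>th).astype(np.uint8))
    out=[]
    for i in range(1,n):
        if st[i,4]<60: continue
        cs,_=cv2.findContours((lab==i).astype(np.uint8),cv2.RETR_EXTERNAL,cv2.CHAIN_APPROX_NONE)
        k=max(cs,key=len); (x,y),(w,h),a=cv2.minAreaRect(k); (ex,ey),r=cv2.minEnclosingCircle(k)
        out.append(dict(c=c[i]+[u0,v0],rect=(x+u0,y+v0,w,h,a),circ=(ex+u0,ey+v0,r),n=st[i,4]))
    return out
```

Run:
```python
from h import *
f=cv2.imread("pics/top0.png"); s=cv2.imread("pics/side0.png")
A=cv2.resize(f[160:262,180:350],None,fx=4.6,fy=4.6,interpolation=2)[:,:780]
cv2.imwrite("pics/c1.png",A)
B=cv2.resize(f[152:264,370:485],None,fx=5,fy=5,interpolation=2)
cv2.imwrite("pics/c2.png",B)
for n,img,roi in (("top",f,(180,155,350,265)),("side",s,(195,222,322,326))):
    for b in blobs(img,roi):
        print(n,b["n"],np.round(b["c"],1),"rect",np.round(b["rect"],1),"circ",np.round(b["circ"],1),"xy@z.01 c",pt(n,b["c"],.012).round(4),"rect",pt(n,b["rect"][:2],.012).round(4),"circ",pt(n,b["circ"][:2],.012).round(4))
```

```text
top 342 [324.2 169.5] rect [324.  169.5  21.   20.   90. ] circ [324.4 169.4  10.7] xy@z.01 c [0.6108 0.0492] rect [0.6107 0.0496] circ [0.6109 0.0488]
top 486 [258.  184.2] rect [258. 184.  24.  24.  90.] circ [258.  184.1  12.7] xy@z.01 c [0.5732 0.2088] rect [0.5737 0.2088] circ [0.5734 0.2088]
top 545 [204.1 197.9] rect [204.2 197.8  26.9  27.6  45. ] circ [204.  197.9  14.1] xy@z.01 c [0.5385 0.3374] rect [0.539 0.337] circ [0.5387 0.3375]
top 598 [323.1 234.9] rect [323.3 234.8  29.7  20.5  45. ] circ [323.  235.3  16.6] xy@z.01 c [0.4494 0.0515] rect [0.4497 0.0513] circ [0.4483 0.0517]
top 429 [261.5 243. ] rect [262.4 242.6  26.   29.5  16.4] circ [263.  241.1  17.1] xy@z.01 c [0.4292 0.1977] rect [0.4301 0.1956] circ [0.4338 0.1944]
top 276 [202.6 251.2] rect [202.5 251.   17.7  17.7  45. ] circ [202.5 251.4   9.5] xy@z.01 c [0.4091 0.3365] rect [0.4096 0.3367] circ [0.4087 0.3367]
side 215 [242.8 232.4] rect [243.  232.5  13.   18.   90. ] circ [243.  231.5   9.3] xy@z.01 c [0.6085 0.0564] rect [0.6077 0.0569] circ [0.6099 0.0522]
side 487 [303.9 241.3] rect [304.  241.1  17.6  30.6  77.5] circ [304.  241.   15.5] xy@z.01 c [0.4483 0.0515] rect [0.4483 0.0506] circ [0.4485 0.0501]
side 453 [228.5 266.2] rect [228.5 266.5  21.   25.   90. ] circ [228.5 266.4  13.3] xy@z.01 c [0.572  0.2084] rect [0.5715 0.2094] circ [0.5717 0.209 ]
side 426 [290.6 275.7] rect [287. 275.  20.  34.  90.] circ [287.  273.5  17.9] xy@z.01 c [0.4261 0.2012] rect [0.4345 0.2011] circ [0.4366 0.1956]
side 609 [214.4 303.6] rect [214.5 304.   24.   31.   90. ] circ [214.8 303.   16. ] xy@z.01 c [0.5364 0.3422] rect [0.5356 0.3435] circ [0.5365 0.3404]
side 359 [274.8 313.7] rect [275. 314.  20.  20.  90.] circ [275.  313.9  11.4] xy@z.01 c [0.4083 0.3355] rect [0.4075 0.3362] circ [0.4076 0.336 ]
```

View pics/c1.png

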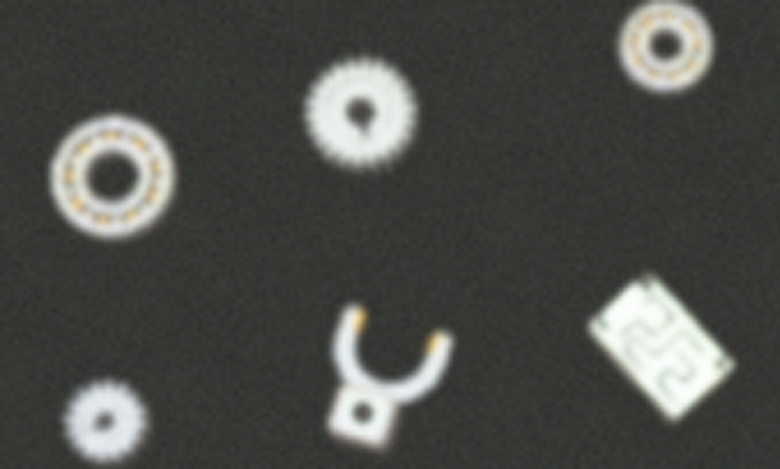

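View pics/c2.png

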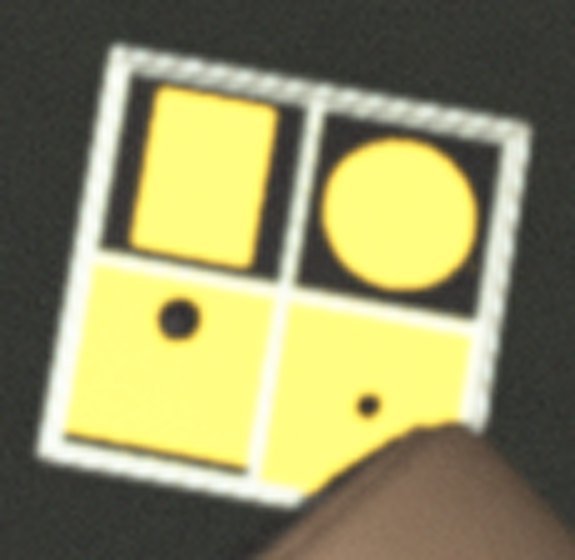

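Run:
```python
from h import *
from scipy.optimize import least_squares
f=cv2.imread("pics/top0.png").astype(int)
yel=((f[:,:,2]>150)&(f[:,:,0]<170)&(f[:,:,1]>150)).astype(np.uint8)
def c(roi):
    u0,v0,u1,v1=roi; ys,xs=np.nonzero(yel[v0:v1,u0:u1]); return np.array([xs.mean()+u0,ys.mean()+v0])
def dark(roi):
    u0,v0,u1,v1=roi; g=f[v0:v1,u0:u1,1].astype(float); w=np.clip(170-g,0,None); ys,xs=np.mgrid[v0:v1,u0:u1]; return np.array([(w*xs).sum(),(w*ys).sum()])/w.sum()
V=pt("top",c((395,167,427,207)),.0115); G=pt("top",c((433,178,467,212)),.0115)
I=pt("top",dark((399,209,413,222)),.016); P=pt("top",dark((439,228,448,238)),.016)
print(V,G,I,P)
def R(t): return np.array([[np.cos(t),-np.sin(t)],[np.sin(t),np.cos(t)]])
L=np.array([[48,48],[48,-48],[-48+24,48],[-48,-48]])/1000
r=least_squares(lambda p:((L@R(p[2]).T+p[:2])-np.array([V,G,I,P])).ravel(),[.55,-.2,-.2])
print("tray",r.x[:2],np.degrees(r.x[2]),"res",(r.fun*1000).round(1))
T=lambda x,y:(R(r.x[2])@[x,y]+r.x[:2]).round(4)
print("targets V",T(.048,.048),"G",T(.048,-.048),"Fboss",T(-.064,.048),"B",T(-.048,-.048))
# fork
b=np.array([180+363/4.6-.4,160+412/4.6-.4]); t=np.array([180+399/4.6-.4,160+325/4.6-.4])
B=pt("top",b,.034); M=pt("top",t,.01); d=M-B; print("fork boss",B,"yaw",np.degrees(np.arctan2(d[1],d[0])),"len",np.linalg.norm(d))
# valve corners in crop (four corners of top, z .024)
q=[np.array([180+x/4.6-.4,160+y/4.6-.4]) for x,y in((648,272),(735,365),(673,423),(588,326))]
Q=np.array([pt("top",p,.022) for p in q]); d=Q[1]-Q[0]+Q[2]-Q[3]; print("valve",Q.mean(0),"yaw",np.degrees(np.arctan2(d[1],d[0])),"len",np.linalg.norm(d)/2)
print("bearing",pt("top",(204,197.9),.014),"gear",pt("top",(258,184.1),.02),arm.tips_ahead)
```

Add to h.py:
```python
def go(x,y,z,yaw):
    "turn needed, then shift in the turned tool axes; yaw = angle of closing axis (mod 180)"
    s=arm.read_state(); p,Rm=s["position"],s["tool_rot"]
    a=np.degrees(np.arctan2(Rm[1,1],Rm[0,1])); t=(a-yaw+90)%180-90
    an=np.radians(a-t); yv=np.array([np.cos(an),np.sin(an),0]); zv=np.array([0,0,-1]); xv=np.cross(yv,zv)
    d=np.array([x,y,z])-p; print("turn",round(t,1),"shift",[round(float(v@d),4) for v in(xv,yv,zv)],"at",p.round(4),"yaw",round(a,1),"F",s["wrist_force"].round(1),"gap",round(s["finger_gap"],4))
```

```bash
python3 -c "
from h import *
go(.5387,.3375,.1,-66)"
```

```text
[ 0.56868841 -0.15960716] [ 0.5498596  -0.25331795] [ 0.49693539 -0.14515242] [ 0.45511085 -0.23449175]
tray [ 0.51176375 -0.19697229] -11.244996337805063 res [-0.5  0.4 -0.4 -0.1  0.6 -0.1  0.2 -0.2]
targets V [ 0.5682 -0.1593] G [ 0.5495 -0.2534] Fboss [ 0.4584 -0.1374] B [ 0.4553 -0.2347]
fork boss [0.41092331 0.20245273] yaw -17.347067563920746 len 0.051947770971655496
valve [0.44755413 0.05131552] yaw -138.18698822533597 len 0.06638910532396004
bearing [0.53811519 0.33721868] gear [0.57122558 0.2080399 ] 0.014
turn 0.1 shift [-0.6281, 0.7642, 0.1196] at [ 0.2757 -0.6161  0.2196] yaw 114.1 F [ 0.3 -0.7  0.4] gap 0.0852
```

Confirmed in the crops: the large bearing is at (204,198) (bigger than the small one at 324,170), the large gear at (258,184) (bigger than the small one at 203,251), the silver fork at (259,250), and the valve block at (323,235). The nests are valve upper left, gear upper right, fork lower left and bearing lower right. Now moving to the bearing.

The manual's scale: shifts go in shares of 62.5 mm and turns go in shares of 180 degrees. Converting my numbers, 0.045 m is 0.72, -0.037 m is -0.592.

Emit:
{"name": "tcp_steps", "arguments": {"moves": [{"pos":[-0.592, 0.72, 0]}, {"pos":[-0.592, 0.72, 0]}, {"pos":[-0.592, 0.72, 0]}, {"pos":[-0.592, 0.72, 0]}, {"pos":[-0.592, 0.72, 0]}, {"pos":[-0.592, 0.72, 0]}, {"pos":[-0.592, 0.72, 0]}, {"pos":[-0.592, 0.72, 0]}], "finger_gap": 0.07}}

```text
time: 2.1
position: [0.3991, -0.1649, 0.2201]
tool_rot: [[-0.913, -0.408, 0.001], [-0.408, 0.913, -0.0], [-0.001, -0.001, -1.0]]
wrist_force: [1.6, -0.1, -0.4]
finger_gap: 0.0695
grip_force: 0.0
```

Emit:
{"name": "tcp_steps", "arguments": {"moves": [{"pos":[-0.592, 0.72, 0]}, {"pos":[-0.592, 0.72, 0]}, {"pos":[-0.592, 0.72, 0]}, {"pos":[-0.592, 0.72, 0]}, {"pos":[-0.592, 0.72, 0]}, {"pos":[-0.592, 0.72, 0]}, {"pos":[-0.592, 0.72, 0]}, {"pos":[-0.576, 0.704, 0]}]}}

```text
time: 3.1
position: [0.5217, 0.2837, 0.2198]
tool_rot: [[-0.913, -0.409, 0.0], [-0.409, 0.913, 0.0], [-0.001, 0.0, -1.0]]
wrist_force: [0.7, -0.6, -0.4]
finger_gap: 0.07
grip_force: 0.0
```

```bash
python3 -c "
from h import *
go(.5383,.3373,.06,-66)"
```

```text
turn 0.1 shift [-0.037, 0.0422, 0.1598] at [0.5217 0.2837 0.2198] yaw 114.1 F [ 0.7 -0.6 -0.4] gap 0.07
```

Scaled: 0.05 m is 0.8, 0.045 m is 0.72.

Emit:
{"name": "tcp_steps", "arguments": {"moves": [{"pos":[-0.592, 0.672, 0.48]}, {"pos":[0, 0, 0.8]}, {"pos":[0, 0, 0.72]}, {"pos":[0, 0, 0.56]}, {}, {}]}}

```text
time: 3.85
position: [0.5387, 0.3349, 0.0616]
tool_rot: [[-0.913, -0.409, 0.002], [-0.409, 0.913, 0.001], [-0.002, 0.0, -1.0]]
wrist_force: [0.2, -0.1, 0.2]
finger_gap: 0.0698
grip_force: 0.0
```

Run:
```python
from h import *
go(.5383,.3373,.06,-66)
s=arm.read_state(); p=s["position"]; y=s["tool_rot"][:,1]
f=grab("side","s1"); t=grab("top","t1")
for k in(-.035,.035):
    print(px("side",p+y*k-[0,0,.014]).round(1))
    print("top",px("top",p+y*k-[0,0,.014]).round(1))
    u=px("side",p+y*k-[0,0,.014]).round().astype(int)
    cv2.circle(f,tuple(int(v) for v in u),0,(0,0,255),-1)
a=cv2.resize(f[225:325,150:280],None,fx=5,fy=5,interpolation=cv2.INTER_CUBIC)
cv2.imwrite("pics/s1c.png",a)
```

```text
turn 0.1 shift [-0.0006, 0.0024, 0.0016] at [0.5387 0.3349 0.0616] yaw 114.1 F [ 0.2 -0.1  0.2] gap 0.0698
[214.6 277. ]
top [216.3 188.3]
[212.2 297.2]
top [188.5 200.1]
```

View pics/s1c.png

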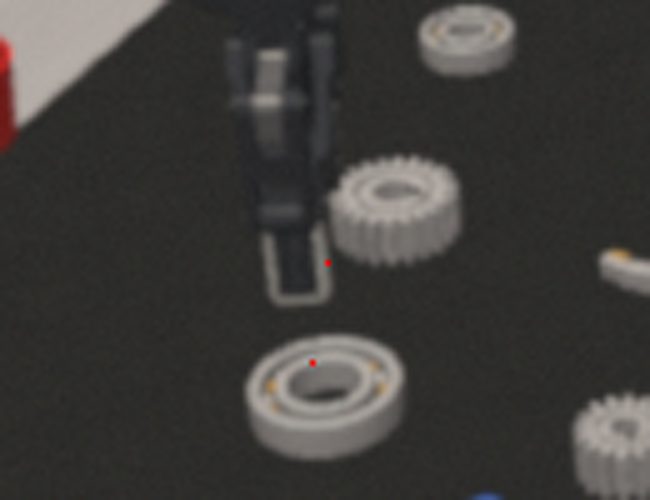

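The front fingertip shows at about (209,285), higher than nominal. I'll descend around the bearing and watch the force.

Scaled: 0.02 m is 0.32, 0.011 m is 0.176.

Emit:
{"name": "tcp_steps", "arguments": {"moves": [{"pos":[0, 0.032, 0]}, {"pos":[0, 0, 0.32]}, {"pos":[0, 0, 0.176]}, {"pos":[0, 0, 0.096]}, {}, {}], "finger_gap": 0.076}}

```text
time: 4.7
position: [0.5373, 0.3363, 0.0236]
tool_rot: [[-0.913, -0.409, 0.001], [-0.409, 0.913, 0.0], [-0.001, 0.0, -1.0]]
wrist_force: [0.7, -0.0, -0.7]
finger_gap: 0.0759
grip_force: 0.0
```

Run:
```python
from h import *
go(.5383,.3373,.023,-66)
s=arm.read_state(); p=s["position"]; y=s["tool_rot"][:,1]
f=grab("side","s2")
print([px("side",p+y*k-[0,0,.014]).round(1) for k in(-.038,.038)])
cv2.imwrite("pics/s2c.png",cv2.resize(f[225:345,150:300],None,fx=5,fy=5,interpolation=cv2.INTER_CUBIC))
```

```text
turn 0.1 shift [-0.0013, 0.0005, 0.0006] at [0.5373 0.3363 0.0236] yaw 114.1 F [ 0.7 -0.  -0.7] gap 0.0759
[array([216.7, 291.8]), array([214.3, 314.4])]
```

View pics/s2c.png

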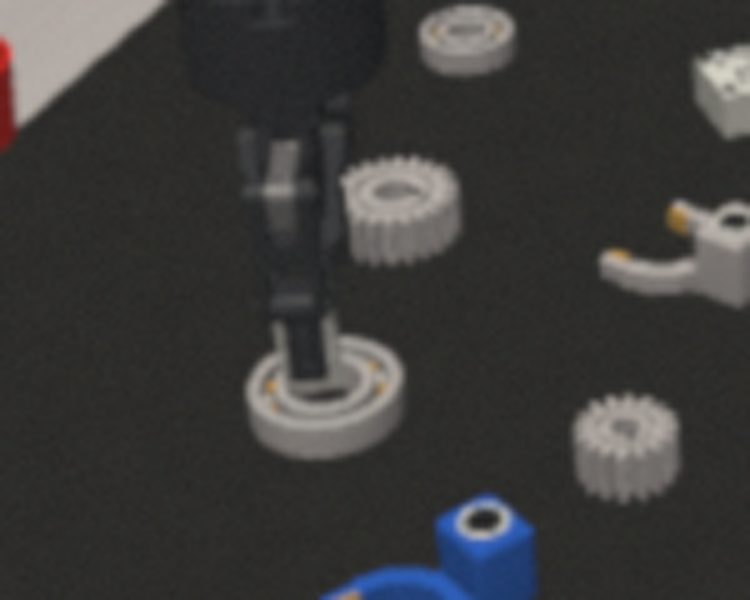

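The front fingertip sits at about (212,302), visibly above the bearing. So the pads are swung back when open, and I need to go lower.

Scaled: 0.005 m is 0.08, -0.001 m is -0.016.

Emit:
{"name": "tcp_steps", "arguments": {"moves": [{"pos":[-0.016, 0, 0.08]}, {"pos":[0, 0, 0.048]}, {}], "finger_gap": 0.07}}

```text
time: 5.12
position: [0.5377, 0.3362, 0.0147]
tool_rot: [[-0.913, -0.408, -0.001], [-0.408, 0.913, -0.001], [0.001, -0.0, -1.0]]
wrist_force: [-0.6, 0.7, 0.2]
finger_gap: 0.0703
grip_force: 0.0
```

Run:
```python
from h import *
go(.5383,.3373,.015,-66)
f=grab("side","s3")
cv2.imwrite("pics/s3c.png",cv2.resize(f[265:325,170:260],None,fx=8,fy=8,interpolation=cv2.INTER_CUBIC))
```

```text
turn 0.1 shift [-0.001, 0.0008, -0.0003] at [0.5377 0.3362 0.0147] yaw 114.1 F [-0.6  0.7  0.2] gap 0.0703
```

View pics/s3c.png

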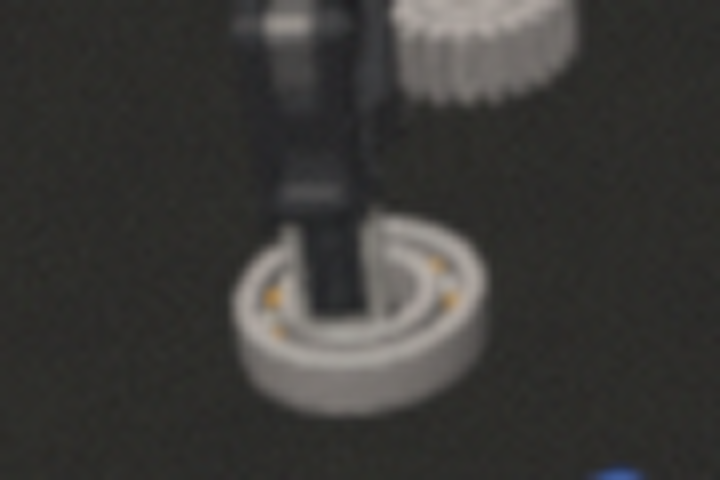

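The fingertip at (212,305) still looks high. A small test closing to just under the bearing's diameter will settle it.

Emit:
{"name": "tcp_steps", "arguments": {"moves": [{}, {}, {}, {}], "finger_gap": 0.056}}

```text
time: 5.68
position: [0.5379, 0.3364, 0.0151]
tool_rot: [[-0.913, -0.409, 0.0], [-0.409, 0.913, 0.0], [-0.0, 0.0, -1.0]]
wrist_force: [0.2, -0.3, -0.3]
finger_gap: 0.0559
grip_force: 0.0
```

No contact at 56 mm, so the tips really are above the bearing. I'll reopen and go down step by step.

Scaled: 0.004 m is 0.064, 0.003 m is 0.048.

Emit:
{"name": "tcp_steps", "arguments": {"moves": [{}, {}, {"pos":[0, 0.016, 0.064]}, {"pos":[0, 0, 0.048]}, {}], "finger_gap": 0.072}}

```text
time: 6.3
position: [0.5373, 0.3371, 0.0076]
tool_rot: [[-0.913, -0.408, -0.001], [-0.408, 0.913, -0.001], [0.001, -0.0, -1.0]]
wrist_force: [0.2, -0.7, -0.2]
finger_gap: 0.0722
grip_force: 0.0
```

Emit:
{"name": "tcp_steps", "arguments": {"moves": [{"pos":[0, 0, 0.048]}, {"pos":[0, 0, 0.032]}, {}], "finger_gap": 0.072}}

```text
time: 6.68
position: [0.5374, 0.3372, 0.0028]
tool_rot: [[-0.913, -0.408, -0.0], [-0.408, 0.913, -0.0], [0.0, -0.0, -1.0]]
wrist_force: [0.2, -0.8, 0.3]
finger_gap: 0.072
grip_force: 0.0
```

Run:
```python
from h import *
go(.5383,.3373,.015,-66)
f=grab("side","s4")
cv2.imwrite("pics/s4c.png",cv2.resize(f[225:325,150:280],None,fx=6,fy=6,interpolation=cv2.INTER_CUBIC))
```

```text
turn 0.1 shift [-0.0009, -0.0003, -0.0122] at [0.5374 0.3372 0.0028] yaw 114.1 F [ 0.2 -0.8  0.3] gap 0.072
```

View pics/s4c.png

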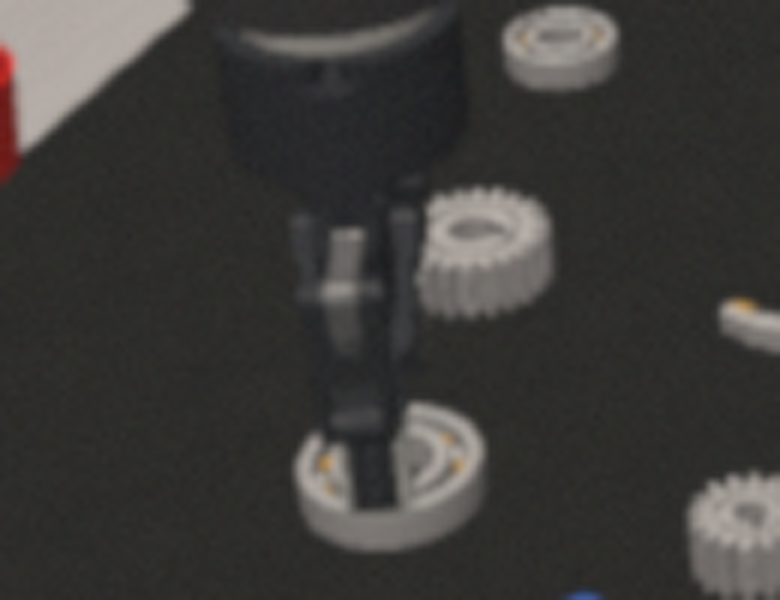

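The tip is at about (212,310), just above the bearing's front rim. The reported TCP therefore runs about 16 mm below the real tips when open, so I go 10 mm lower while watching the force.

Scaled: 0.003 m is 0.048, 0.002 m is 0.032.

Emit:
{"name": "tcp_steps", "arguments": {"moves": [{"pos":[0, 0, 0.048]}, {"pos":[0, 0, 0.032]}, {}]}}

```text
time: 7.1
position: [0.5373, 0.3372, -0.0022]
tool_rot: [[-0.913, -0.408, -0.0], [-0.408, 0.913, -0.0], [0.0, -0.0, -1.0]]
wrist_force: [-0.1, -0.3, -0.5]
finger_gap: 0.072
grip_force: 0.0
```

Emit:
{"name": "tcp_steps", "arguments": {"moves": [{"pos":[0, 0, 0.048]}, {"pos":[0, 0, 0.024]}, {}]}}

```text
time: 7.48
position: [0.5374, 0.3372, -0.0066]
tool_rot: [[-0.913, -0.408, -0.0], [-0.408, 0.913, -0.0], [0.0, -0.0, -1.0]]
wrist_force: [0.6, -0.2, 0.1]
finger_gap: 0.0719
grip_force: 0.0
```

Emit:
{"name": "tcp_steps", "arguments": {"moves": [{}, {}, {}, {}], "finger_gap": 0.056}}

```text
time: 7.98
position: [0.5376, 0.3372, -0.0053]
tool_rot: [[-0.913, -0.409, 0.0], [-0.409, 0.913, -0.0], [-0.0, -0.0, -1.0]]
wrist_force: [-2.1, -1.5, 8.1]
finger_gap: 0.0586
grip_force: 62.2
```

It closed on something at 58.6 mm with 8 N upward, probably the bearing's rounded top edge. I reopen and go 4 mm lower.

Scaled: 0.002 m is 0.032.

Emit:
{"name": "tcp_steps", "arguments": {"moves": [{}, {}, {"pos":[0, 0, 0.032]}, {"pos":[0, 0, 0.032]}, {}], "finger_gap": 0.074}}

```text
time: 8.6
position: [0.5373, 0.3372, -0.0108]
tool_rot: [[-0.913, -0.408, -0.0], [-0.408, 0.913, -0.0], [0.001, -0.0, -1.0]]
wrist_force: [-0.2, 1.4, -0.4]
finger_gap: 0.0738
grip_force: 0.0
```

Emit:
{"name": "tcp_steps", "arguments": {"moves": [{}, {}, {}, {}], "finger_gap": 0.05}}

```text
time: 9.1
position: [0.5375, 0.3373, -0.0095]
tool_rot: [[-0.913, -0.409, 0.0], [-0.409, 0.913, -0.0], [-0.0, -0.0, -1.0]]
wrist_force: [-2.2, -0.9, 6.9]
finger_gap: 0.0593
grip_force: 62.7
```

Run:
```python
from h import *
f=grab("side","s5")
cv2.imwrite("pics/s5c.png",cv2.resize(f[265:325,170:260],None,fx=8,fy=8,interpolation=cv2.INTER_CUBIC))
```

```text
(no output)
```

View pics/s5c.png

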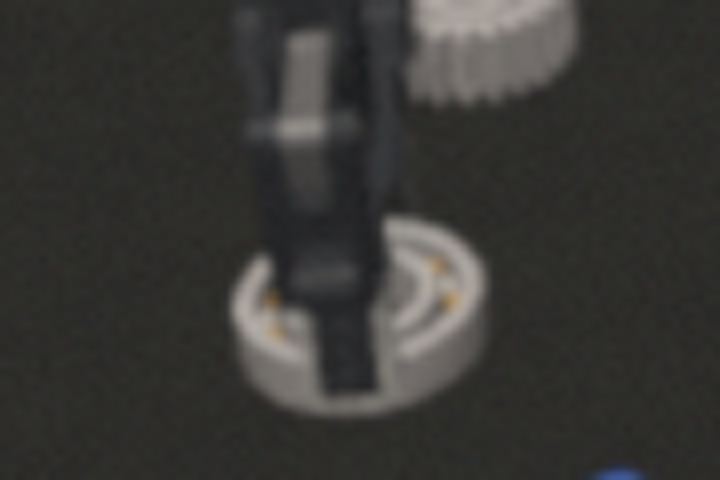

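The fingers now sit on the bearing's side face, with the tip at (213,314) and a few mm clear of the bench. It is gripped at 62 N. Lifting.

Scaled: -0.04 m is -0.64, -0.02 m is -0.32.

Emit:
{"name": "tcp_steps", "arguments": {"moves": [{"pos":[0, 0, -0.32]}, {"pos":[0, 0, -0.64]}, {"pos":[0, 0, -0.64]}, {}]}}

```text
time: 9.65
position: [0.5391, 0.3389, 0.0933]
tool_rot: [[-0.913, -0.409, 0.005], [-0.409, 0.913, 0.004], [-0.006, 0.002, -1.0]]
wrist_force: [-0.9, -0.1, -2.0]
finger_gap: 0.0595
grip_force: 65.1
```

```bash
python3 -c "
from h import *
go(.4553,-.2347,.05,-66)"
```

```text
turn 0.1 shift [0.3098, -0.4899, 0.0433] at [0.5391 0.3389 0.0933] yaw 114.1 F [-0.9 -0.1 -2. ] gap 0.0595
```

Scaled: -0.049 m is -0.784, 0.031 m is 0.496.

Emit:
{"name": "tcp_steps", "arguments": {"moves": [{"pos":[0.496, -0.784, 0]}, {"pos":[0.496, -0.784, 0]}, {"pos":[0.496, -0.784, 0]}, {"pos":[0.496, -0.784, 0]}, {"pos":[0.496, -0.784, 0]}, {"pos":[0.496, -0.784, 0]}, {"pos":[0.496, -0.784, 0]}, {"pos":[0.496, -0.784, 0]}]}}

```text
time: 10.65
position: [0.4702, -0.1234, 0.089]
tool_rot: [[-0.913, -0.409, -0.001], [-0.409, 0.913, 0.0], [0.001, 0.0, -1.0]]
wrist_force: [1.3, -0.9, -1.3]
finger_gap: 0.0593
grip_force: 65.1
```

Emit:
{"name": "tcp_steps", "arguments": {"moves": [{"pos":[0.496, -0.784, 0]}, {"pos":[0.496, -0.784, 0]}, {"pos":[0, 0, 0.32]}, {"pos":[0, 0, 0.24]}, {}, {}]}}

```text
time: 11.4
position: [0.4552, -0.2359, 0.0548]
tool_rot: [[-0.912, -0.41, -0.0], [-0.41, 0.912, -0.0], [0.0, -0.0, -1.0]]
wrist_force: [0.0, 1.1, -1.3]
finger_gap: 0.0588
grip_force: 65.1
```

Run:
```python
from h import *
go(.4553,-.2347,.04,-66)
f=grab("side","s6"); cv2.imwrite("pics/s6c.png",cv2.resize(f[150:230,250:380],None,fx=6,fy=6,interpolation=cv2.INTER_CUBIC))
```

```text
turn 0.2 shift [-0.0006, 0.001, 0.0148] at [ 0.4552 -0.2359  0.0548] yaw 114.2 F [ 0.   1.1 -1.3] gap 0.0588
```

View pics/s6c.png

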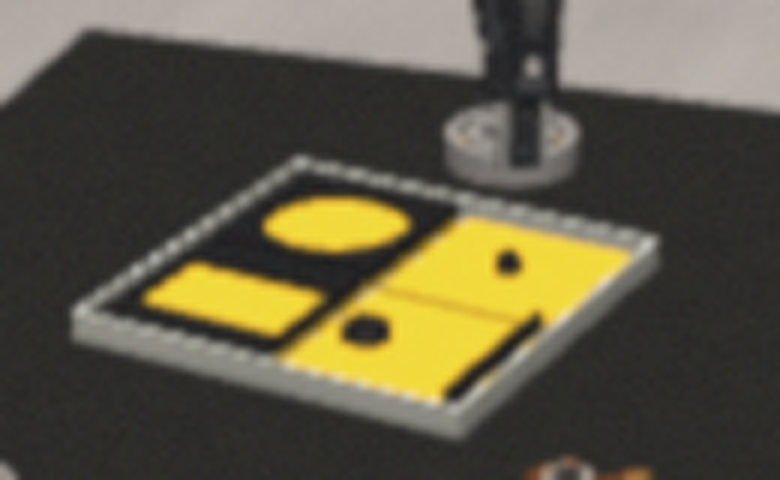

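The bearing hangs level over the post (side px 335,194). Lowering.

Scaled: 0.018 m is 0.288, 0.015 m is 0.24.

Emit:
{"name": "tcp_steps", "arguments": {"moves": [{"pos":[0, 0.016, 0.288]}, {"pos":[0, 0, 0.24]}, {"pos":[0, 0, 0.192]}, {}]}}

```text
time: 11.95
position: [0.4537, -0.2355, 0.0087]
tool_rot: [[-0.913, -0.409, -0.002], [-0.409, 0.913, 0.0], [0.002, 0.001, -1.0]]
wrist_force: [0.1, -0.9, -1.2]
finger_gap: 0.059
grip_force: 65.1
```

Emit:
{"name": "tcp_steps", "arguments": {"moves": [{"pos":[0, 0, 0.08]}, {"pos":[0, 0, 0.048]}, {}]}}

```text
time: 12.32
position: [0.4542, -0.2357, 0.0015]
tool_rot: [[-0.913, -0.408, -0.0], [-0.408, 0.913, 0.0], [0.0, 0.0, -1.0]]
wrist_force: [0.9, 0.3, -1.2]
finger_gap: 0.0594
grip_force: 65.1
```

Emit:
{"name": "tcp_steps", "arguments": {"moves": [{"pos":[0, 0, 0.016]}, {"pos":[0, 0, 0.016]}, {}]}}

```text
time: 12.7
position: [0.4543, -0.2356, -0.0004]
tool_rot: [[-0.913, -0.408, -0.0], [-0.408, 0.913, -0.0], [0.0, 0.0, -1.0]]
wrist_force: [-0.3, 0.2, -1.3]
finger_gap: 0.0591
grip_force: 65.1
```

Scaled: 0.001 m is 0.016.

Emit:
{"name": "tcp_steps", "arguments": {"moves": [{"pos":[0, 0, 0.016]}, {}]}}

```text
time: 12.95
position: [0.4543, -0.2356, -0.0014]
tool_rot: [[-0.913, -0.409, 0.0], [-0.409, 0.913, -0.0], [-0.0, -0.0, -1.0]]
wrist_force: [-0.2, 0.6, -1.4]
finger_gap: 0.0597
grip_force: 65.2
```

Emit:
{"name": "tcp_steps", "arguments": {"moves": [{"pos":[0, 0, 0.016]}, {}]}}

```text
time: 13.2
position: [0.4544, -0.2357, -0.0016]
tool_rot: [[-0.913, -0.409, 0.0], [-0.409, 0.913, -0.0], [-0.0, -0.0, -1.0]]
wrist_force: [-2.6, 1.9, 9.9]
finger_gap: 0.0593
grip_force: 66.3
```

Emit:
{"name": "tcp_steps", "arguments": {"moves": [{"pos":[0, 0, 0.016]}, {}]}}

```text
time: 13.45
position: [0.4544, -0.2357, -0.0017]
tool_rot: [[-0.913, -0.409, 0.001], [-0.409, 0.913, -0.0], [-0.0, -0.001, -1.0]]
wrist_force: [-6.2, 4.8, 20.8]
finger_gap: 0.0594
grip_force: 67.5
```

Seated at the predicted height (TCP −0.0015). Release and go to the gear.

Scaled: -0.04 m is -0.64, -0.02 m is -0.32.

Emit:
{"name": "tcp_steps", "arguments": {"moves": [{"pos":[0, 0, -0.016]}, {}, {"pos":[0, 0, -0.32]}, {"pos":[0, 0, -0.64]}, {"pos":[0, 0, -0.64]}, {}], "finger_gap": 0.074}}

```text
time: 14.2
position: [0.4565, -0.2361, 0.1005]
tool_rot: [[-0.913, -0.409, 0.006], [-0.409, 0.913, -0.001], [-0.005, -0.003, -1.0]]
wrist_force: [0.6, 0.1, -0.5]
finger_gap: 0.0743
grip_force: 0.0
```

```bash
python3 -c "
from h import *
go(.5717,.208,.05,-66)"
```

```text
turn 0.1 shift [-0.2859, 0.3588, 0.0505] at [ 0.4565 -0.2361  0.1005] yaw 114.1 F [ 0.6  0.1 -0.5] gap 0.0743
```

Scaled: 0.045 m is 0.72, 0.044 m is 0.704.

Emit:
{"name": "tcp_steps", "arguments": {"moves": [{"pos":[-0.576, 0.72, 0]}, {"pos":[-0.576, 0.72, 0]}, {"pos":[-0.576, 0.72, 0]}, {"pos":[-0.576, 0.72, 0]}, {"pos":[-0.576, 0.72, 0]}, {"pos":[-0.576, 0.72, 0]}, {"pos":[-0.576, 0.72, 0]}, {"pos":[-0.56, 0.704, 0]}]}}

```text
time: 15.2
position: [0.5694, 0.211, 0.0964]
tool_rot: [[-0.913, -0.409, -0.001], [-0.409, 0.913, -0.001], [0.001, -0.0, -1.0]]
wrist_force: [0.3, -0.7, 0.0]
finger_gap: 0.0738
grip_force: 0.0
```

Emit:
{"name": "tcp_steps", "arguments": {"moves": [{"pos":[0, 0, 0.32]}, {"pos":[0, 0, 0.48]}, {"pos":[0, 0, 0.24]}, {}, {}]}}

```text
time: 15.82
position: [0.5702, 0.2094, 0.0333]
tool_rot: [[-0.913, -0.408, 0.001], [-0.408, 0.913, 0.0], [-0.001, -0.0, -1.0]]
wrist_force: [-0.5, 0.4, 0.1]
finger_gap: 0.0741
grip_force: 0.0
```

Run:
```python
from h import *
go(.5717,.208,-.003,-66)
t=grab("top","t2")
cv2.imwrite("pics/t2c.png",cv2.resize(t[150:270,360:490],None,fx=5,fy=5,interpolation=cv2.INTER_CUBIC))
```

```text
turn 0.1 shift [-0.0008, -0.0019, 0.0363] at [0.5702 0.2094 0.0333] yaw 114.1 F [-0.5  0.4  0.1] gap 0.0741
```

View pics/t2c.png

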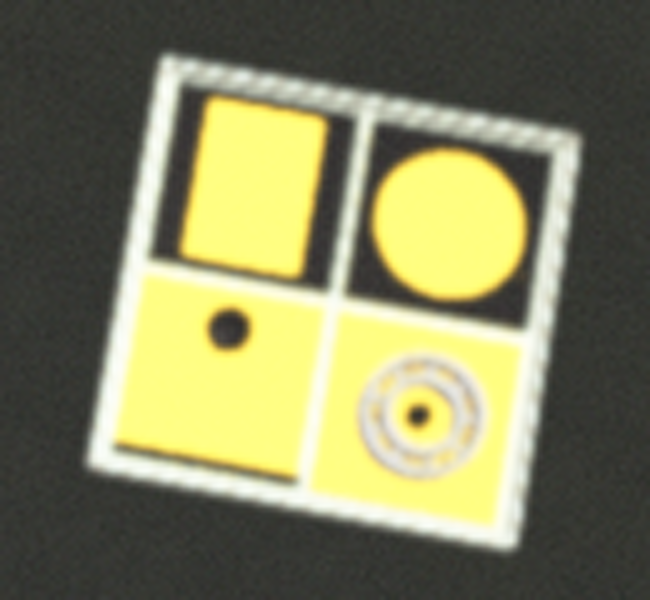

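The bearing lies flat round its post, both centred at (444,233). Next is the gear grasp.

Scaled: 0.015 m is 0.24, 0.012 m is 0.192.

Emit:
{"name": "tcp_steps", "arguments": {"moves": [{"pos":[-0.016, -0.032, 0.24]}, {"pos":[0, 0, 0.192]}, {"pos":[0, 0, 0.096]}, {"pos":[0, 0, 0.048]}, {}]}}

```text
time: 16.5
position: [0.5713, 0.2078, -0.0036]
tool_rot: [[-0.913, -0.409, -0.0], [-0.409, 0.913, -0.0], [0.0, -0.0, -1.0]]
wrist_force: [0.1, 0.7, 0.5]
finger_gap: 0.074
grip_force: 0.0
```

Emit:
{"name": "tcp_steps", "arguments": {"moves": [{}, {}, {}, {}], "finger_gap": 0.045}}

```text
time: 17.0
position: [0.5716, 0.2083, -0.0025]
tool_rot: [[-0.913, -0.409, 0.001], [-0.409, 0.913, 0.001], [-0.001, 0.0, -1.0]]
wrist_force: [-3.1, 1.5, 4.9]
finger_gap: 0.0534
grip_force: 62.2
```

Emit:
{"name": "tcp_steps", "arguments": {"moves": [{"pos":[0, 0, -0.32]}, {"pos":[0, 0, -0.64]}, {"pos":[0, 0, -0.64]}, {}, {}]}}

```text
time: 17.62
position: [0.5704, 0.2074, 0.0956]
tool_rot: [[-0.913, -0.408, -0.002], [-0.408, 0.913, -0.0], [0.001, 0.0, -1.0]]
wrist_force: [-0.4, -0.2, -5.0]
finger_gap: 0.0533
grip_force: 64.6
```

```bash
python3 -c "
from h import *
go(.5495,-.2534,.05,-66)"
```

```text
turn 0.1 shift [0.2065, -0.4125, 0.0456] at [0.5704 0.2074 0.0956] yaw 114.1 F [-0.4 -0.2 -5. ] gap 0.0533
```

The manual's scale: shifts go in shares of 62.5 mm and turns go in shares of 180 degrees. Converting my numbers, -0.052 m is -0.832, -0.0485 m is -0.776.

Emit:
{"name": "tcp_steps", "arguments": {"moves": [{"pos":[0.416, -0.832, 0]}, {"pos":[0.416, -0.832, 0]}, {"pos":[0.416, -0.832, 0]}, {"pos":[0.416, -0.832, 0]}, {"pos":[0.416, -0.832, 0]}, {"pos":[0.416, -0.832, 0]}, {"pos":[0.416, -0.832, 0]}, {"pos":[0.392, -0.776, 0]}]}}

```text
time: 18.62
position: [0.5497, -0.2546, 0.0945]
tool_rot: [[-0.913, -0.408, -0.003], [-0.408, 0.913, 0.001], [0.003, 0.002, -1.0]]
wrist_force: [0.8, 0.9, -3.8]
finger_gap: 0.053
grip_force: 64.7
```

Emit:
{"name": "tcp_steps", "arguments": {"moves": [{"pos":[0, 0, 0.32]}, {"pos":[0, 0, 0.32]}, {"pos":[0, 0, 0.24]}, {}, {}]}}

```text
time: 19.25
position: [0.5517, -0.2528, 0.0418]
tool_rot: [[-0.912, -0.409, 0.0], [-0.409, 0.912, -0.0], [-0.0, -0.0, -1.0]]
wrist_force: [0.3, 0.1, -2.5]
finger_gap: 0.0535
grip_force: 64.8
```

Run:
```python
from h import *
go(.5495,-.2534,.0055,-66)
```

```text
turn 0.1 shift [0.0022, 0.0004, 0.0363] at [ 0.5517 -0.2528  0.0418] yaw 114.1 F [ 0.3  0.1 -2.5] gap 0.0535
```

Scaled: 0.015 m is 0.24, 0.01 m is 0.16.

Emit:
{"name": "tcp_steps", "arguments": {"moves": [{"pos":[0.032, 0, 0.24]}, {"pos":[0, 0, 0.16]}, {"pos":[0, 0, 0.096]}, {}]}}

```text
time: 19.75
position: [0.5491, -0.2538, 0.0099]
tool_rot: [[-0.913, -0.408, -0.001], [-0.408, 0.913, 0.0], [0.001, 0.001, -1.0]]
wrist_force: [0.0, 0.4, -3.4]
finger_gap: 0.0534
grip_force: 64.9
```

Emit:
{"name": "tcp_steps", "arguments": {"moves": [{"pos":[0, 0, 0.048]}, {"pos":[0, 0, 0.016]}, {}]}}

```text
time: 20.12
position: [0.5496, -0.2538, 0.0067]
tool_rot: [[-0.913, -0.408, 0.0], [-0.408, 0.913, -0.0], [-0.0, -0.0, -1.0]]
wrist_force: [0.4, -0.4, -4.2]
finger_gap: 0.0533
grip_force: 64.9
```

Emit:
{"name": "tcp_steps", "arguments": {"moves": [{"pos":[0, 0, 0.016]}, {}]}}

```text
time: 20.38
position: [0.5496, -0.2538, 0.0056]
tool_rot: [[-0.913, -0.408, 0.0], [-0.408, 0.913, -0.0], [-0.0, -0.0, -1.0]]
wrist_force: [-0.5, 0.4, -2.9]
finger_gap: 0.053
grip_force: 64.9
```

Emit:
{"name": "tcp_steps", "arguments": {"moves": [{"pos":[0, 0, 0.016]}, {}]}}

```text
time: 20.62
position: [0.5496, -0.2539, 0.0055]
tool_rot: [[-0.913, -0.409, 0.0], [-0.409, 0.913, -0.0], [-0.0, -0.0, -1.0]]
wrist_force: [-2.5, 2.5, 5.2]
finger_gap: 0.0533
grip_force: 66.0
```

Gear seated. Release and go to the valve block.

Scaled: -0.04 m is -0.64, -0.02 m is -0.32, -9 degrees / 180 = -0.05.

Emit:
{"name": "tcp_steps", "arguments": {"moves": [{}, {}, {"pos":[0, 0, -0.32]}, {"pos":[0, 0, -0.64]}, {"pos":[0, 0, -0.64]}, {"yaw":-0.05}, {"yaw":-0.05}, {}], "finger_gap": 0.068}}

```text
time: 21.62
position: [0.5496, -0.2539, 0.1048]
tool_rot: [[-0.743, -0.67, 0.0], [-0.67, 0.743, -0.0], [-0.0, -0.0, -1.0]]
wrist_force: [-0.8, 0.1, -0.0]
finger_gap: 0.068
grip_force: 0.0
```

```bash
python3 -c "
from h import *
go(.4478,.0514,.05,132)"
```

```text
turn 0.1 shift [-0.1286, 0.295, 0.0548] at [ 0.5496 -0.2539  0.1048] yaw 132.1 F [-0.8  0.1 -0. ] gap 0.068
```

Scaled: 0.0492 m is 0.7872, -0.0214 m is -0.3424.

Emit:
{"name": "tcp_steps", "arguments": {"moves": [{"pos":[-0.3424, 0.7872, 0]}, {"pos":[-0.3424, 0.7872, 0]}, {"pos":[-0.3424, 0.7872, 0]}, {"pos":[-0.3424, 0.7872, 0]}, {"pos":[-0.3424, 0.7872, 0]}, {"pos":[-0.3424, 0.7872, 0]}, {}]}}

```text
time: 22.5
position: [0.4464, 0.0542, 0.105]
tool_rot: [[-0.741, -0.672, 0.001], [-0.672, 0.741, 0.001], [-0.001, -0.0, -1.0]]
wrist_force: [0.3, -1.3, 0.2]
finger_gap: 0.0681
grip_force: 0.0
```

Emit:
{"name": "tcp_steps", "arguments": {"moves": [{"pos":[0, 0, 0.32]}, {"pos":[0, 0, 0.48]}, {"pos":[0, 0, 0.16]}, {}, {}]}}

```text
time: 23.12
position: [0.4475, 0.0513, 0.0453]
tool_rot: [[-0.742, -0.67, 0.001], [-0.67, 0.742, 0.0], [-0.001, -0.0, -1.0]]
wrist_force: [-0.1, 0.2, 0.2]
finger_gap: 0.0679
grip_force: 0.0
```

Run:
```python
from h import *
go(.4478,.0514,.001,132)
f=grab("side","s7"); t=grab("top","t3")
a=cv2.resize(f[180:280,240:370],None,fx=5,fy=5,interpolation=cv2.INTER_CUBIC)
cv2.imwrite("pics/s7c.png",a)
```

```text
turn 0.1 shift [-0.0003, -0.0001, 0.0443] at [0.4475 0.0513 0.0453] yaw 132.1 F [-0.1  0.2  0.2] gap 0.0679
```

View pics/s7c.png

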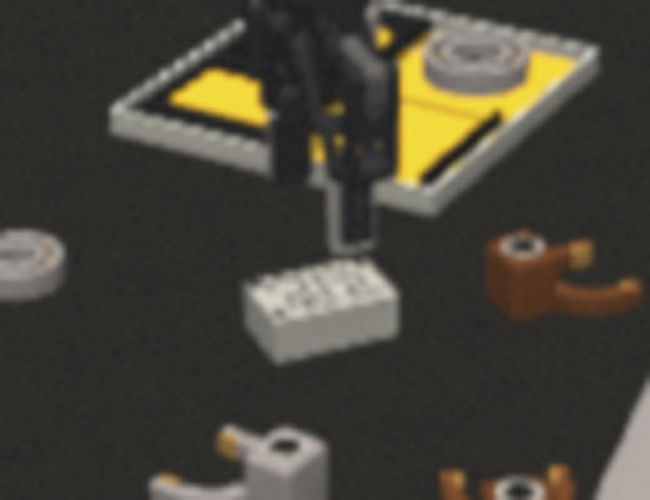

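The open fingers straddle the valve block (side px 304,241), aligned with its short side. Descend and grip.

Scaled: 0.018 m is 0.288, 0.014 m is 0.224.

Emit:
{"name": "tcp_steps", "arguments": {"moves": [{"pos":[0, 0, 0.288]}, {"pos":[0, 0, 0.224]}, {"pos":[0, 0, 0.128]}, {"pos":[0, 0, 0.064]}, {}]}}

```text
time: 23.85
position: [0.447, 0.0514, 0.0007]
tool_rot: [[-0.742, -0.671, 0.0], [-0.671, 0.742, 0.0], [-0.0, -0.0, -1.0]]
wrist_force: [0.0, 1.3, 0.9]
finger_gap: 0.0681
grip_force: 0.0
```

Emit:
{"name": "tcp_steps", "arguments": {"moves": [{}, {}, {}, {}, {}], "finger_gap": 0.03}}

```text
time: 24.48
position: [0.4471, 0.0514, 0.0013]
tool_rot: [[-0.742, -0.671, 0.001], [-0.671, 0.742, 0.0], [-0.001, -0.0, -1.0]]
wrist_force: [-2.2, 0.1, 8.3]
finger_gap: 0.0381
grip_force: 60.0
```

Emit:
{"name": "tcp_steps", "arguments": {"moves": [{"pos":[0, 0, -0.32]}, {"pos":[0, 0, -0.64]}, {"pos":[0, 0, -0.48]}, {}, {}]}}

```text
time: 25.1
position: [0.4463, 0.0511, 0.0903]
tool_rot: [[-0.742, -0.67, -0.0], [-0.67, 0.742, 0.0], [0.0, 0.0, -1.0]]
wrist_force: [-1.1, -0.5, -1.8]
finger_gap: 0.0383
grip_force: 61.3
```

```bash
python3 -c "
from h import *
go(.5682,-.1593,.05,78.8)"
```

```text
turn 53.3 shift [-0.1604, -0.1827, 0.0403] at [0.4463 0.0511 0.0903] yaw 132.1 F [-1.1 -0.5 -1.8] gap 0.0383
```

Scaled: 8.9 degrees / 180 = 0.0494.

Emit:
{"name": "tcp_steps", "arguments": {"moves": [{"yaw":0.0494}, {"yaw":0.0494}, {"yaw":0.0494}, {"yaw":0.0494}, {"yaw":0.0494}, {"yaw":0.0489}, {}]}}

```text
time: 25.98
position: [0.4461, 0.0509, 0.0895]
tool_rot: [[-0.981, 0.193, -0.002], [0.193, 0.981, -0.001], [0.002, -0.001, -1.0]]
wrist_force: [-0.2, 0.1, -1.6]
finger_gap: 0.0381
grip_force: 61.3
```

Emit:
{"name": "tcp_steps", "arguments": {"moves": [{"pos":[-0.512, -0.584, 0]}, {"pos":[-0.512, -0.584, 0]}, {"pos":[-0.512, -0.584, 0]}, {"pos":[-0.512, -0.584, 0]}, {"pos":[-0.512, -0.584, 0]}, {"pos":[0, 0, 0.32]}, {"pos":[0, 0, 0.32]}, {}]}}

```text
time: 26.98
position: [0.5665, -0.159, 0.0482]
tool_rot: [[-0.981, 0.192, -0.005], [0.192, 0.981, 0.0], [0.005, -0.001, -1.0]]
wrist_force: [0.2, 1.1, -1.0]
finger_gap: 0.0381
grip_force: 61.2
```

```bash
python3 -c "
from h import *
go(.5682,-.1593,.0093,78.8)"
```

```text
turn 0.1 shift [-0.0017, 0.0, 0.0389] at [ 0.5665 -0.159   0.0482] yaw 78.9 F [ 0.2  1.1 -1. ] gap 0.0381
```

Scaled: 0.015 m is 0.24, 0.012 m is 0.192.

Emit:
{"name": "tcp_steps", "arguments": {"moves": [{"pos":[-0.016, 0, 0.24]}, {"pos":[0, 0, 0.192]}, {"pos":[0, 0, 0.096]}, {}]}}

```text
time: 27.48
position: [0.569, -0.1589, 0.0171]
tool_rot: [[-0.981, 0.194, -0.001], [0.194, 0.981, -0.0], [0.001, -0.0, -1.0]]
wrist_force: [-0.3, 0.7, -2.5]
finger_gap: 0.0381
grip_force: 61.3
```

Emit:
{"name": "tcp_steps", "arguments": {"moves": [{"pos":[0, 0, 0.064]}, {"pos":[0, 0, 0.016]}, {}]}}

```text
time: 27.85
position: [0.5694, -0.159, 0.0127]
tool_rot: [[-0.981, 0.194, 0.0], [0.194, 0.981, -0.0], [-0.0, 0.0, -1.0]]
wrist_force: [0.5, 0.2, -1.6]
finger_gap: 0.0379
grip_force: 61.3
```

Emit:
{"name": "tcp_steps", "arguments": {"moves": [{"pos":[0, 0, 0.016]}, {}]}}

```text
time: 28.1
position: [0.5694, -0.159, 0.0116]
tool_rot: [[-0.981, 0.194, 0.0], [0.194, 0.981, 0.0], [-0.0, 0.0, -1.0]]
wrist_force: [-0.8, -0.6, -0.7]
finger_gap: 0.0382
grip_force: 61.3
```

Emit:
{"name": "tcp_steps", "arguments": {"moves": [{"pos":[0, 0, 0.016]}, {}]}}

```text
time: 28.35
position: [0.5693, -0.159, 0.0105]
tool_rot: [[-0.981, 0.194, -0.0], [0.194, 0.981, 0.0], [0.0, -0.0, -1.0]]
wrist_force: [0.3, -0.1, -1.8]
finger_gap: 0.0385
grip_force: 61.3
```

```bash
python3 -c "
from h import *
go(.5682,-.1593,.0093,78.8)"
```

```text
turn 0.0 shift [0.001, -0.0005, 0.0012] at [ 0.5693 -0.159   0.0105] yaw 78.8 F [ 0.3 -0.1 -1.8] gap 0.0385
```

Emit:
{"name": "tcp_steps", "arguments": {"moves": [{"pos":[0.016, 0, 0.016]}, {}]}}

```text
time: 28.6
position: [0.5683, -0.1588, 0.0095]
tool_rot: [[-0.981, 0.194, -0.0], [0.194, 0.981, -0.0], [0.0, -0.0, -1.0]]
wrist_force: [-0.6, -0.5, -2.4]
finger_gap: 0.0381
grip_force: 61.3
```

Emit:
{"name": "tcp_steps", "arguments": {"moves": [{"pos":[0, 0, 0.016]}, {}]}}

```text
time: 28.85
position: [0.5683, -0.1588, 0.0094]
tool_rot: [[-0.981, 0.194, 0.0], [0.194, 0.981, -0.0], [-0.0, -0.0, -1.0]]
wrist_force: [-3.0, 1.0, 6.3]
finger_gap: 0.0381
grip_force: 62.2
```

Valve block seated. Release and go to the fork.

Scaled: -0.04 m is -0.64, -0.02 m is -0.32, 6.1 degrees / 180 = 0.0339.

Emit:
{"name": "tcp_steps", "arguments": {"moves": [{}, {}, {"pos":[0, 0, -0.32]}, {"pos":[0, 0, -0.64]}, {"pos":[0, 0, -0.64]}, {"yaw":0.0339}, {}], "finger_gap": 0.056}}

```text
time: 29.72
position: [0.5684, -0.1588, 0.1089]
tool_rot: [[-0.955, 0.297, 0.001], [0.297, 0.955, 0.0], [-0.001, 0.0, -1.0]]
wrist_force: [-0.1, -0.2, -1.8]
finger_gap: 0.0558
grip_force: 0.0
```

```bash
python3 -c "
from h import *
print(pt('side',(297.4-.4,269-.4),.034), pt('top',(258.5,249.2),.034))
go(.4109,.2025,.05,72.7)"
```

```text
[0.41036521 0.20196868] [0.41084109 0.20248152]
turn 0.0 shift [0.2578, 0.2981, 0.0589] at [ 0.5684 -0.1588  0.1089] yaw 72.7 F [-0.1 -0.2 -1.8] gap 0.0558
```

Scaled: 0.0426 m is 0.6816, 0.0368 m is 0.5888.

Emit:
{"name": "tcp_steps", "arguments": {"moves": [{"pos":[0.5888, 0.6816, 0]}, {"pos":[0.5888, 0.6816, 0]}, {"pos":[0.5888, 0.6816, 0]}, {"pos":[0.5888, 0.6816, 0]}, {"pos":[0.5888, 0.6816, 0]}, {"pos":[0.5888, 0.6816, 0]}, {"pos":[0.5888, 0.6816, 0]}, {}]}}

```text
time: 30.72
position: [0.4098, 0.2053, 0.1082]
tool_rot: [[-0.957, 0.29, -0.0], [0.29, 0.957, -0.0], [0.0, -0.0, -1.0]]
wrist_force: [0.2, -0.7, -0.1]
finger_gap: 0.0559
grip_force: 0.0
```

Emit:
{"name": "tcp_steps", "arguments": {"moves": [{"pos":[0, 0, 0.32]}, {"pos":[0, 0, 0.48]}, {"pos":[0, 0, 0.16]}, {}, {}]}}

```text
time: 31.35
position: [0.4116, 0.2027, 0.0493]
tool_rot: [[-0.955, 0.297, 0.001], [0.297, 0.955, 0.001], [-0.001, 0.001, -1.0]]
wrist_force: [1.1, 1.4, -0.3]
finger_gap: 0.0561
grip_force: 0.0
```

Run:
```python
from h import *
go(.4108,.2024,.006,72.7)
f=grab("side","s8"); t=grab("top","t4")
a=np.hstack([cv2.resize(f[215:295,250:330],None,fx=5,fy=5,interpolation=cv2.INTER_CUBIC),cv2.resize(t[165:245,380:460],None,fx=5,fy=5,interpolation=cv2.INTER_CUBIC)])
cv2.imwrite("pics/s8c.png",a)
```

```text
turn 0.0 shift [0.0007, -0.0005, 0.0433] at [0.4116 0.2027 0.0493] yaw 72.7 F [ 1.1  1.4 -0.3] gap 0.0561
```

View pics/s8c.png

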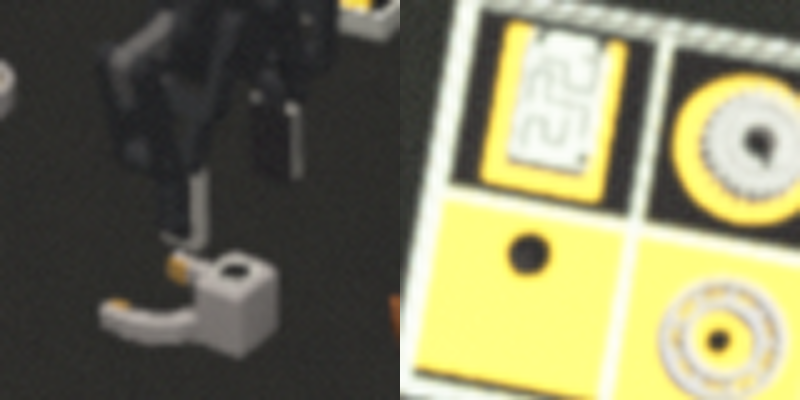

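The valve block and gear lie inside their wells and the bearing is on its post. The open fingers straddle the silver fork's boss (side px 297,269; front tip at 287,263). Descend and grip.

Scaled: 0.018 m is 0.288, 0.014 m is 0.224.

Emit:
{"name": "tcp_steps", "arguments": {"moves": [{"pos":[0.016, 0, 0.288]}, {"pos":[0, 0, 0.224]}, {"pos":[0, 0, 0.112]}, {"pos":[0, 0, 0.064]}, {}]}}

```text
time: 32.08
position: [0.4102, 0.2029, 0.0057]
tool_rot: [[-0.955, 0.297, 0.0], [0.297, 0.955, 0.0], [-0.0, 0.0, -1.0]]
wrist_force: [0.5, 0.2, 0.8]
finger_gap: 0.0561
grip_force: 0.0
```

Emit:
{"name": "tcp_steps", "arguments": {"moves": [{}, {}, {}, {}, {}], "finger_gap": 0.02}}

```text
time: 32.7
position: [0.4103, 0.2029, 0.0062]
tool_rot: [[-0.955, 0.297, 0.001], [0.297, 0.955, 0.0], [-0.0, 0.001, -1.0]]
wrist_force: [-1.7, -0.4, 6.1]
finger_gap: 0.0287
grip_force: 59.9
```

Emit:
{"name": "tcp_steps", "arguments": {"moves": [{"pos":[0, 0, -0.32]}, {"pos":[0, 0, -0.64]}, {"pos":[0, 0, -0.48]}, {}, {}]}}

```text
time: 33.33
position: [0.4094, 0.2023, 0.0949]
tool_rot: [[-0.955, 0.298, -0.001], [0.298, 0.955, -0.0], [0.001, -0.001, -1.0]]
wrist_force: [-0.0, -0.1, -3.0]
finger_gap: 0.0287
grip_force: 60.1
```

```bash
python3 -c "
from h import *
go(.4584,-.1374,.05,78.8)"
```

```text
turn -6.1 shift [-0.114, -0.3237, 0.0449] at [0.4094 0.2023 0.0949] yaw 72.7 F [-0.  -0.1 -3. ] gap 0.0287
```

Scaled: -0.054 m is -0.864, -0.019 m is -0.304, -6.1 degrees / 180 = -0.0339.

Emit:
{"name": "tcp_steps", "arguments": {"moves": [{"yaw":-0.0339}, {}, {"pos":[-0.304, -0.864, 0]}, {"pos":[-0.304, -0.864, 0]}, {"pos":[-0.304, -0.864, 0]}, {"pos":[-0.304, -0.864, 0]}, {"pos":[-0.304, -0.864, 0]}, {"pos":[-0.304, -0.864, 0]}]}}

```text
time: 34.33
position: [0.4586, -0.1391, 0.0949]
tool_rot: [[-0.98, 0.197, -0.001], [0.197, 0.98, -0.0], [0.001, -0.0, -1.0]]
wrist_force: [2.1, 0.8, -3.0]
finger_gap: 0.0285
grip_force: 60.4
```

Emit:
{"name": "tcp_steps", "arguments": {"moves": [{"pos":[0, 0, 0.32]}, {"pos":[0, 0, 0.24]}, {}, {}]}}

```text
time: 34.83
position: [0.4591, -0.1371, 0.0606]
tool_rot: [[-0.981, 0.195, -0.0], [0.195, 0.981, -0.0], [0.0, -0.0, -1.0]]
wrist_force: [-0.2, 0.4, -3.1]
finger_gap: 0.0285
grip_force: 60.5
```

```bash
python3 - <<'E'
from h import *
go(.4584,-.1374,.0142,78.8)
f=grab("side","s9")
a=cv2.resize(f[160:230,255:365],None,fx=6,fy=6,interpolation=cv2.INTER_CUBIC)
cv2.imwrite("pics/s9c.png",a)
E
```

```text
turn -0.0 shift [0.0007, -0.0005, 0.0464] at [ 0.4591 -0.1371  0.0606] yaw 78.8 F [-0.2  0.4 -3.1] gap 0.0285
```

View pics/s9c.png

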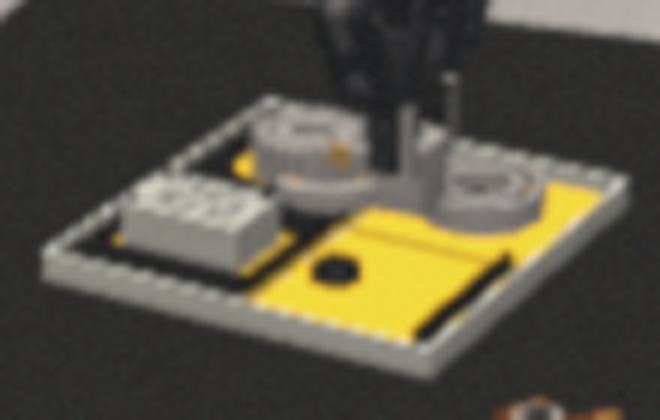

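The fork hangs level with its prongs towards the nest's +x, above the island at (311,205). Lowering.

Scaled: 0.015 m is 0.24, 0.014 m is 0.224.

Emit:
{"name": "tcp_steps", "arguments": {"moves": [{"pos":[0.016, 0, 0.24]}, {"pos":[0, 0, 0.224]}, {"pos":[0, 0, 0.128]}, {"pos":[0, 0, 0.064]}, {}]}}

```text
time: 35.5
position: [0.458, -0.137, 0.0194]
tool_rot: [[-0.981, 0.194, -0.0], [0.194, 0.981, -0.0], [0.0, -0.0, -1.0]]
wrist_force: [-0.1, 0.4, -3.3]
finger_gap: 0.0283
grip_force: 60.6
```

Emit:
{"name": "tcp_steps", "arguments": {"moves": [{"pos":[0, 0, 0.048]}, {"pos":[0, 0, 0.016]}, {}]}}

```text
time: 35.88
position: [0.458, -0.137, 0.0156]
tool_rot: [[-0.981, 0.194, 0.0], [0.194, 0.981, 0.0], [-0.0, 0.0, -1.0]]
wrist_force: [0.8, -0.3, -2.9]
finger_gap: 0.0287
grip_force: 60.6
```

Emit:
{"name": "tcp_steps", "arguments": {"moves": [{"pos":[0, 0, 0.016]}, {}]}}

```text
time: 36.12
position: [0.458, -0.137, 0.0146]
tool_rot: [[-0.981, 0.194, -0.0], [0.194, 0.981, 0.0], [0.0, 0.0, -1.0]]
wrist_force: [-0.8, -0.8, -2.9]
finger_gap: 0.0287
grip_force: 60.6
```

Emit:
{"name": "tcp_steps", "arguments": {"moves": [{"pos":[0, 0, 0.016]}, {}]}}

```text
time: 36.38
position: [0.4581, -0.137, 0.0143]
tool_rot: [[-0.981, 0.194, 0.0], [0.194, 0.981, -0.0], [-0.0, -0.0, -1.0]]
wrist_force: [-3.5, 1.3, 7.4]
finger_gap: 0.0284
grip_force: 61.8
```

```bash
python3 -c "
from h import *
go(.4584,-.1374,.0142,78.8)"
```

```text
turn 0.0 shift [-0.0003, -0.0003, 0.0001] at [ 0.4581 -0.137   0.0143] yaw 78.8 F [-3.5  1.3  7.4] gap 0.0284
```

Scaled: -0.05 m is -0.8, -0.04 m is -0.64.

Emit:
{"name": "tcp_steps", "arguments": {"moves": [{}, {}, {"pos":[0, 0, -0.32]}, {"pos":[0, 0, -0.64]}, {"pos":[0, 0, -0.8]}, {"pos":[0, 0, -0.8]}, {}], "finger_gap": 0.046}}

```text
time: 37.25
position: [0.4607, -0.1371, 0.1777]
tool_rot: [[-0.981, 0.194, 0.008], [0.194, 0.981, 0.0], [-0.008, 0.002, -1.0]]
wrist_force: [-0.3, -0.0, -0.1]
finger_gap: 0.0455
grip_force: 0.0
```

Emit:
{"name": "tcp_steps", "arguments": {"moves": [{"pos":[0, 0.88, 0]}, {"pos":[0, 0.88, 0]}, {"pos":[0, 0.88, 0]}, {"pos":[0, 0.88, 0]}, {"pos":[0, 0.88, 0]}, {"pos":[0, 0.8, 0]}, {}, {}]}}

```text
time: 38.25
position: [0.5205, 0.1816, 0.1724]
tool_rot: [[-0.981, 0.194, -0.002], [0.194, 0.981, -0.001], [0.001, -0.001, -1.0]]
wrist_force: [-0.0, -0.8, -0.2]
finger_gap: 0.0459
grip_force: 0.0
```

Run:
```python
from h import *
t=grab("top","t5"); f=grab("side","s10")
a=np.hstack([cv2.resize(t[155:260,370:485],(440,402),interpolation=cv2.INTER_CUBIC),cv2.resize(f[170:230,260:315+50],(360,402*1),interpolation=cv2.INTER_CUBIC)])
cv2.imwrite("pics/t5c.png",a)
```

```text
(no output)
```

View pics/t5c.png

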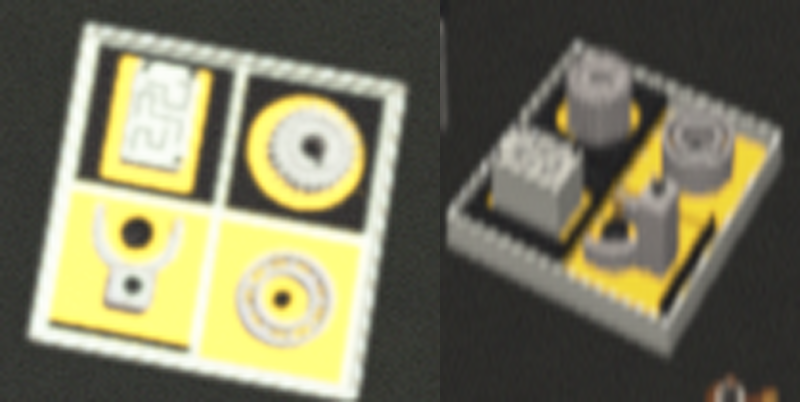

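All four parts lie in their nests. In the top picture the prongs are astride the island at (405,216), and the bearing is round its post at (444,233). The gear at about (452,194) and the valve block at about (411,186) each show yellow floor around them. Handing in.

```bash
python3 -c "
from cell import arm
print(arm.hand_in())"
```

```text
the job is handed in; nothing more can be done
None
```

The large bearing, large gear, valve block and silver fork each lie flat in their own nests, the small bearing and gear were left alone, and the job was handed in at about 38 s; no verdict came back.

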